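Clamp a specimen carrier with the trigger clamp

ROBOT

A 6-joint arm with a two-finger parallel gripper is mounted at the origin on the work surface. World frame = base frame: x ahead of the robot, y to its left, z up, the work surface at z = 0. Lengths are in mm, angles in rad, forces in N, time in s.
With the tool pointing down it reaches from about 300 to 875 mm from the base axis. Payload 4.2 kg.
Tool frame: the origin (TCP) lies between the finger pads; the fingertips stand 19 mm ahead of it and the grasp point (between the pads) is the TCP; z points along the fingers, y is the direction in which the jaws open and shut (so a half turn about z gives the same grasp; the last joint's range is limited). The gripper opens to 85 mm and grips with 20 to 120 N. Pads are 22 mm wide; open, the fingers measure 114 mm over their backs; the gripper's body (76 mm by 85 mm) begins 54 mm behind the grasp point. The pads swing forward as they close: fully open they stand 13 mm farther back than shut.
Start: joints at [-1.175, 0.32, 1.565, -0, 1.257, -0.02], TCP at [232.26, -526.021, 217.338] pointing down, gripper open.
Joint ranges: [-3.11, 3.11], [-0.84, 2.01], [0.21, 2.61], [-1.34, 4.49], [0.05, 2.63], [-2.56, 2.56]. Speed limits (rad/s): [2.57, 2.57, 3.14, 3.14, 3.14, 3.14].

INTERFACE

Orientations are given as [roll, pitch, yaw] about the fixed x, y, z axes, in that order (R = Rz(yaw) Ry(pitch) Rx(roll)).
In Python, from station import status, grab_frame, get_calibration, ctrl gives the robot as it stands.
- The arm moves only by the tool jog_arm, never from a script. Its argument "targets" is a list of rows, each a list of 4 numbers: the shift along the tool's x, y, z normalised to -1 to 1, where 1 is 0.6 m, then the turn about the tool's z normalised to -1 to 1, where 1 is 0.5 rad. In form: [[x, y, z, yaw], ...]. A call has 1 to 12 rows; each row is the pose to reach, as a shift and turn from the pose measured when the call began, along the tool's axes at that moment; what a row does not reach only later rows make up. A row lasts 1/8 s, in which the tool goes at most 62.5 mm and 10.7 degrees, less where a joint would pass 70% of its speed; a pose out of reach is approached as far as the arm can. A call with a number of a shift or a turn outside -1 to 1 is refused whole. A call with a gripper value outside its range is refused whole. "fingers" is the gripper's target within -1 to 1 (fully open at 1, half-way at 0, shut at -1), set as the call begins (left out, the last holds). The fingers move at their own pace and stop on an object; "newtons" is the grip in N (left out, the last holds). Time passes only in rows, so rows that repeat a pose let the fingers close. It gives the time, the measured TCP pose, the force and the opening at its end, in the units of the state.
- status.get_obs(): the state, without advancing time (a new reading comes with each control period).
- grab_frame(name): name is "side" or "top" or "wrist"; returns the picture (480x640x3 uint8, red, green, blue); there is no depth.
- get_calibration(name): a dict with "fx", "fy", "cx", "cy" (pixels), "xyz" and "rotation" of the camera in the world. Camera axes: x right, y down, z forward; pixel columns grow to the right and rows downward; lengths in mm; the calibration is good to about 2 mm. A picture is of the moment at which its call begins: read the wrist's pose just before it. get_calibration takes no time and is no camera call; for the wrist camera it gives the pose at the moment of the call.
- ctrl.sign_off(): hands the job in, once; it reports no verdict.
The state is a dict: "clock": time; "joint_positions": joint angles; "joint_vel": joint speeds; "joint_torque": joint torques, N m; "ee_pos": TCP position; "eef_rot": TCP orientation; "contact_force": force on the tool from outside, world axes, zero at the start; "moment": the same for the moment, N m; "gripper_width": finger opening in mm.
Only numpy, scipy, OpenCV 4.12 (cv2) and the standard library are available. Lean on these libraries where they do the work, as an engineer would, in place of code of your own. Each camera call takes 0.05 s, during which the arm holds its last target. There are 200 camera calls.

TASK

Take the round-headed specimen carrier out of the white rack, set it upright and fully home in the seat of the trigger clamp and let go of it. Then pump the clamp's trigger until the jaw's spring pad meets the carrier and is pushed in about half way, never to its stop, and finish while still holding the trigger there, because the clamp loses its squeeze when the trigger is let go. Move the jaw and bar by the trigger only, and leave the other things where they are.

Things in the scene. Friction and masses are not known exactly. Their poses are not given: they have to be found in the camera images.
- round_center (a point): Carrier to clamp: black ROUND head, 36 mm diameter, 34 mm tall, on a tapered aluminium stub 24 mm long (28 mm diameter under the head, 18 mm at its foot); about 90 g. This point is the centre of the head, 17 mm above its flat underside; z runs up the carrier. It starts upright in one of the rack's two holes, its head resting on the rack's top.
- rack: White plastic block 190 x 75 x 30 mm, does not move, origin at the centre of its underside, long side along its x; two through holes of 31 mm diameter at x = -45 and +45 mm, one with the round-headed carrier and the other with the square-headed one.
- seat_mouth (a point): Centre of the mouth of the clamp's seat: vertical 31 mm hole, 30 mm deep, in a steel block 80 (x) by 66 (y) mm, its top 38 mm above the table, on which the carrier's head comes to rest. Clamp bolted down. In this point's axes: z up; -y the fixed jaw (50 mm wide, face at y = -20 mm, rising 20 mm above the block); +y the moving jaw, bar and trigger.
- clamp_bar (a joint): Travel of the toothed bar with the moving jaw, m, grows towards the seat (0 to 0.085; starts at 0.014 to 0.042). The free pad's face is 83 mm minus this value from the seat's centre, so it meets the carrier at about 0.065 and slides it up to 3 mm to the fixed jaw before the pad sinks in. Friction of 3 N holds the bar where it was pumped to, with no more squeeze than that.
- clamp_pad (a joint): How far the spring-loaded pad is pushed into the moving jaw, m: 0 free, 0.014 at its stop; 1.8 N per mm, so half way (0.007) is about 13 N.
- pad_face (a point): Centre of the front face of the round rubber pad, 26 mm diameter, 55 mm above the table. The pad stands 21 mm proud of the moving jaw when free, 7 mm at its stop.
- clamp_trigger (a joint): Angle of the trigger, rad: 0 at rest (leaning away from the seat), 0.5 fully forward (towards it). A spring (1 to 3 N at the grip) returns it. Forward, its pawl catches the bar's teeth (5 mm apart) and drives the bar 1 mm per 2.9 mm of grip; back, it clicks over them and the bar stays. A full stroke moves the bar about 15 mm; up to 5 mm of bar motion is lost first.
- trigger_grip (a point): Centre of the trigger's grip: horizontal rubber crossbar, 14 mm diameter, 70 mm long along the seat's x, 146 to 150 mm above the table. It swings at 130 mm radius about an axis along the seat's x, 20 mm above the table and 193 mm from the seat along +y: from 32 mm behind that axis to 32 mm ahead. Pinch it from above, or push it towards the seat.
- square_carrier: Bystander: a like carrier with a SQUARE black head, 32 x 32 x 34 mm, in the other hole of the rack; origin at the foot of its stub.
- wash_bottle: Bystander: clear wash bottle, 64 mm diameter, 170 mm tall, origin at the centre of its underside.
- paste_jar: Bystander: small grey jar, 54 mm diameter, 50 mm tall, origin at the centre of its underside.
- holder_disc: Bystander: aluminium specimen holder disc, 160 mm diameter, 26 mm tall with six black mounts, lying flat, origin at the centre of its underside.

How it is judged (in metres and radians):
On the way, in this order (a step that is already met when the one before it is completed fails the run):
1. the round carrier stands home in the clamp's seat, let go, the pad not yet on it (horizontal distance between round_center and seat_mouth below 0.004 m and z of round_center in the frame of seat_mouth below 0.02 m and angle between round_center's own z axis and vertical below 0.08 rad and contact force between each of the arm, clamp_pad and round_carrier below 0.1 N), for 0.2 s.
2. the pad has met the carrier (contact force between clamp_pad and round_carrier above 1 N and horizontal distance between round_center and seat_mouth below 0.005 m), for 0.05 s.
At the end, for the whole second after the job is handed in: At the end and for a second after: fingers on the trigger (over 1 N), the pad presses the round carrier with 5 to 22 N, pushed in 3.5 to 10.5 mm; carrier within 5 mm of the seat's centre, head within 4 mm of the block, within 0.12 rad of upright, at rest, not touched by the arm (value of joint clamp_pad between 0.0035 and 0.0105 m and contact force between clamp_pad and round_carrier between 5 and 22 N and contact force between the fingers and clamp_trigger above 1 N and contact force between the arm and round_carrier below 0.1 N and horizontal distance between round_center and seat_mouth below 0.005 m and z of round_center in the frame of seat_mouth below 0.021 m and angle between round_center's own z axis and vertical below 0.12 rad and linear speed of round_carrier below 0.02 m/s); the arm keeps its last pose, push and grip.
It fails at once if the pad is driven to its stop or the carrier is squeezed with more than 27 N (value of joint clamp_pad above 0.0132 m or contact force between clamp_pad and round_carrier above 27 N).
It fails at once if the robot pushes the jaw, bar or pad directly (contact force between any of the arm, the fingers and clamp_bar above 1.5 N).
It fails at once if a bystander is disturbed by more than 30 mm (distance of any of square_carrier, wash_bottle, paste_jar, holder_disc from where it was at the start of the episode above 0.03 m).
It also fails if it takes over 72 s, if anything falls off the work surface, if the arm or the gripper's body presses on something with over 40 N, if the wrist force passes 120 N, or if a joint passes its speed limit or range.

## Working session

There is one attempt and no reset: what is moved stays moved. The work goes in short steps, Python scripts to look and compute and a tool call to move; the robot and the scene stay as the last step left them, time stands still between calls to the robot, and variables do not carry over. Pictures are saved under pics/ and viewed, about 8 in all and at most 12, crops included, and the job is handed in when it is done.

Besides the shell and the picture viewer there is one more tool, called after ">>>" as name([rows], argument=value, ...), one row to a line, values as JSON. jog_arm: Moves the arm, as the interface text tells. Scaled input: -1 to 1 covers 0.6 m each way for a shift and 0.5 rad each way for a turn. Its arguments: {"type":"object","properties":{"targets":{"type":"array"},"fingers":{"type":"number"},"newtons":{"type":"number"}},"required":["targets"]}

```bash
mkdir -p pics; ls; cat > h.py <<'E'
import numpy as np, cv2, json
from station import status, grab_frame, get_calibration, ctrl
def snap(name,fn):
    c=get_calibration(name); im=grab_frame(name); cv2.imwrite('pics/'+fn+'.png',cv2.cvtColor(np.asarray(im),cv2.COLOR_RGB2BGR)); 
    json.dump({k:np.asarray(v).tolist() for k,v in c.items()},open('pics/'+fn+'.json','w'))
def cal(fn): return {k:np.array(v) for k,v in json.load(open('pics/'+fn+'.json')).items()}
def ray(c,u,v):
    return c['xyz'], c['rotation']@np.array([(u-c['cx'])/c['fx'],(v-c['cy'])/c['fy'],1])
def plane(c,u,v,z):
    o,d=ray(c,u,v); return o+d*(z-o[2])/d[2]
def proj(c,p):
    q=c['rotation'].T@(np.asarray(p,float)-c['xyz']); return np.array([c['fx']*q[0]/q[2]+c['cx'],c['fy']*q[1]/q[2]+c['cy']])
E
python3 - <<'E'
from h import *
np.set_printoptions(precision=3,suppress=True)
for n in ['top','side','wrist']:
    snap(n,n+'0'); print(n,{k:v.round(3).tolist() for k,v in cal(n+'0').items()})
a=[cv2.imread(f'pics/{n}0.png') for n in ['top','side']]
print(status.get_obs())
E
```

```text
pics
top {'fx': 590.271, 'fy': 590.271, 'cx': 326.653, 'cy': 247.876, 'xyz': [429.633, -46.085, 1037.431], 'rotation': [-2.988, 0.001, -1.563]}
side {'fx': 591.356, 'fy': 591.356, 'cx': 318.369, 'cy': 249.035, 'xyz': [122.293, 732.546, 647.351], 'rotation': [-2.118, 0.024, -2.598]}
wrist {'fx': 334.625, 'fy': 334.625, 'cx': 319.379, 'cy': 244.928, 'xyz': [298.892, -495.948, 373.209], 'rotation': [2.854, 0.002, -1.156]}
{'clock': 0.15, 'joint_positions': array([-1.175,  0.32 ,  1.565, -0.   ,  1.257, -0.02 ]), 'joint_vel': array([-0.001, -0.003, -0.003,  0.   , -0.001,  0.   ]), 'joint_torque': array([ -0.   , -41.584, -23.435,  -0.   ,   0.006,  -0.   ]), 'ee_pos': array([ 232.116, -525.652,  216.705]), 'eef_rot': array([-3.14 , -0.   ,  0.416]), 'contact_force': array([-0.572,  0.508,  0.09 ]), 'moment': array([ 0.02 , -0.007,  0.034]), 'gripper_width': 85.51229405294117}
```

View pics/top0.png

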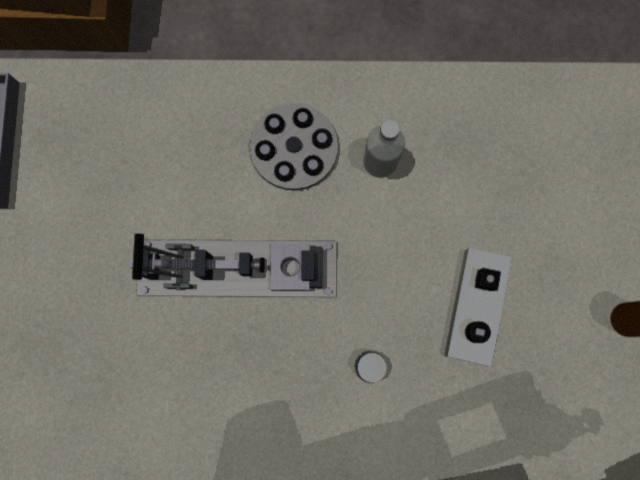

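View pics/side0.png

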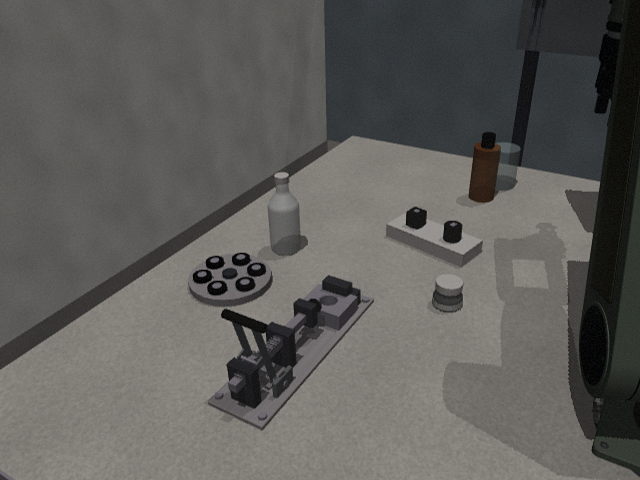

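The top view shows the round head at (478,332), the square one at (488,279), the seat hole at (291,267), the fixed jaw at (309,265) and the grip at (139,257). The side view agrees with this. The calibration rotation is rpy, so I'll convert it and measure.

```bash
cat >> h.py <<'E'
from scipy.spatial.transform import Rotation as Rot
_cal=cal
def cal(fn):
    c=_cal(fn); c['rotation']=Rot.from_euler('xyz',c['rotation']).as_matrix(); return c
np.set_printoptions(precision=1,suppress=True)
E
python3 - <<'E'
from h import *
from scipy.optimize import least_squares
ct,cs=cal('top0'),cal('side0')
T=cv2.cvtColor(cv2.imread('pics/top0.png'),cv2.COLOR_BGR2GRAY);S=cv2.cvtColor(cv2.imread('pics/side0.png'),cv2.COLOR_BGR2GRAY)
def blobs(I,th,box,amin=60,inv=True):
    x0,y0,x1,y1=box; m=((I[y0:y1,x0:x1]<th) if inv else (I[y0:y1,x0:x1]>th)).astype(np.uint8)
    out=[]
    for c in cv2.findContours(m,cv2.RETR_EXTERNAL,cv2.CHAIN_APPROX_NONE)[0]:
        if cv2.contourArea(c)>=amin:
            c=c+[x0,y0]; out.append((cv2.minEnclosingCircle(c),cv2.boundingRect(c),cv2.minAreaRect(c),cv2.contourArea(c)))
    return out
print('heads top'); 
for b in blobs(T,60,(455,255,505,355)): print(b, plane(ct,*b[0][0],60))
print('grip'); 
for b in blobs(T,45,(125,225,160,290)): print(b, plane(ct,*b[2][0],148))
print('seat')
E1=blobs(T,255,(0,0,1,1))
for th in (85,95,105):
  for b in blobs(T,th,(276,252,301,282),30): print(th,b[:2], plane(ct,*b[0][0],38))
# rack: bright
print('rack')
for b in blobs(T,165,(430,230,530,380),500,False): print(b, [plane(ct,*p,30) for p in cv2.boxPoints(b[2])])
# base plate of clamp
for n,c,box,I in (('t',ct,(125,225,350,310),T),('s',cs,(290,270,380,340),S)):
    x0,y0,x1,y1=box; cv2.imwrite(f'pics/crop_{n}.png',cv2.resize(I[y0:y1,x0:x1],None,fx=(3.5 if n=='t' else 6),fy=(3.5 if n=='t' else 6),interpolation=cv2.INTER_CUBIC))
a=cv2.imread('pics/crop_t.png');b=cv2.imread('pics/crop_s.png'); w=max(a.shape[1],b.shape[1])
p=lambda z:cv2.copyMakeBorder(z,0,0,0,w-z.shape[1],cv2.BORDER_CONSTANT)
o=np.vstack([p(a),p(cv2.resize(b,None,fx=.7,fy=.7))]);print(o.shape); cv2.imwrite('pics/crops.png',o)
E
```

```text
heads top
(((477.4200134277344, 331.5), 12.669198989868164), (465, 322, 26, 21), ((477.5, 332.0), (20.0, 25.0), 90.0), 408.5) [ 444.1 -292.3   60. ]
(((487.5, 280.0), 14.326648712158203), (475, 268, 26, 23), ((487.1216125488281, 279.270263671875), (23.344655990600586, 20.87866973876953), 9.462322235107422), 428.5) [ 529.  -311.7   60. ]
grip
(((145.9051055908203, 256.7776184082031), 24.838193893432617), (133, 234, 27, 46), ((146.0, 256.5), (45.0, 26.0), 90.0), 739.5) [552.  230.5 148. ]
seat
85 (((289.5, 265.5), 9.823541641235352), (280, 257, 20, 19)) [553.5  19.1  38. ]
95 (((289.9473571777344, 266.0), 10.249764442443848), (280, 257, 21, 19)) [552.6  18.3  38. ]
105 (((291.1000061035156, 264.8333435058594), 11.85637092590332), (280, 256, 21, 21)) [554.6  16.4  38. ]
rack
(592, 788, 3)
```

View pics/crops.png

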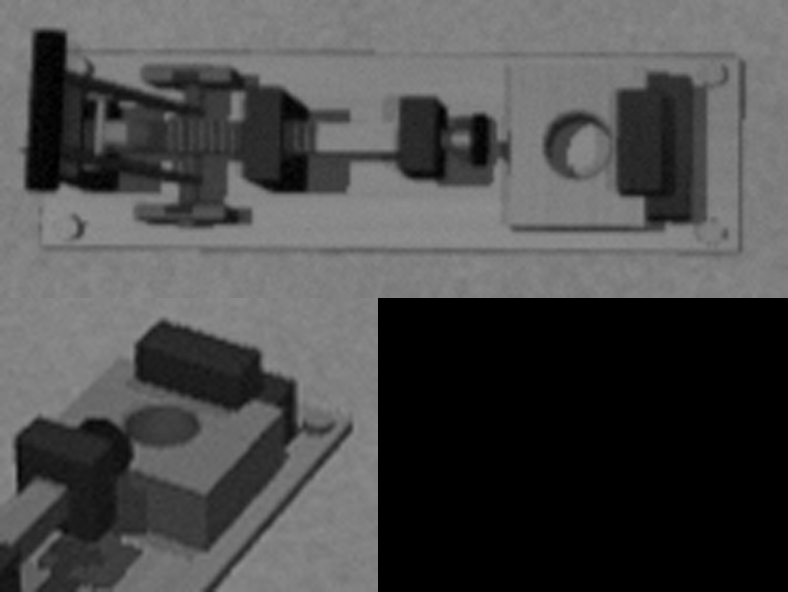

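```bash
python3 - <<'E'
from h import *
ct,cs=cal('top0'),cal('side0')
def tri(a,b):
    A=[];r=[]
    for c,p in ((ct,a),(cs,b)):
        o,d=ray(c,*p); d=d/np.linalg.norm(d); P=np.eye(3)-np.outer(d,d); A.append(P); r.append(P@o)
    x=np.linalg.lstsq(np.vstack(A),np.hstack(r),rcond=None)[0]; return x, proj(ct,x)-a, proj(cs,x)-b
print('round',plane(ct,480.2,332,64),'sq',plane(ct,490,279.5,64))
S=cv2.cvtColor(cv2.imread('pics/side0.png'),cv2.COLOR_BGR2GRAY)
m=(S[200:255,395:470]<60).astype(np.uint8)
for c in cv2.findContours(m,0,1)[0]:
    if cv2.contourArea(c)>60: print(cv2.boundingRect(c+[395,200]))
for p in ([444,-292,64],[444,-292,30],[444,-292,47]): print('side proj',proj(cs,p))
print('seat side ray',plane(cs,328.2,300.0,38),'top',plane(ct,290.07,266.1,38)); print('tri',tri((290.07,266.1),(328.2,300.0)))
g=lambda x,y:((x+.5)/3.5-.5+125,(y+.5)/3.5-.5+225)
print('grip',plane(ct,*g(46.5,110),149),'pad',plane(ct,*g(489,140),60))
print('edges',[plane(ct,*g(*q),z) for q,z in (((75,50),8),((740,57),8),((42,247),8),((740,252),8),((508,66),38),((512,227),38))])
print('fixedjaw face top',plane(ct,*g(616,140),58))
E
```

```text
round [ 443.3 -295.8   64. ] sq [ 529.4 -314.8   64. ]
(443, 221, 19, 22)
(406, 207, 21, 22)
side proj [452.  224.3]
side proj [450.4 238.9]
side proj [451.2 231.6]
seat side ray [550.   21.1  38. ] top [552.4  18.1  38. ]
tri (array([552.3,  18.1,  35.3]), array([0.1, 0.2]), array([-0.3, -0. ]))
grip [552.4 242.5 149. ] pad [551.9  59.6  60. ]
edges [array([602.6, 275.6,   8. ]), array([601.6, -60.5,   8. ]), array([503. , 286.7,   8. ]), array([503.1, -61.1,   8. ]), array([591.2,  53.6,  38. ]), array([512.3,  49.8,  38. ])]
fixedjaw face top [552.6  -0.8  58. ]
```

>>> jog_arm([
  [0.16,-0.07,0,-0.35],
  [0.24,-0.105,0,-0.7],
  [0.32,-0.14,0,-1],
  [0.4,-0.176,0,-1],
  [0.48,-0.211,0,-1],
  [0.48,-0.211,0,-1],
], fingers=1, newtons=40)

```text
clock: 0.9
ee_pos: [446.6, -290.4, 216.6]
eef_rot: [-3.14, -0.002, 0.922]
contact_force: [0.5, -0.7, -0.5]
gripper_width: 85.2
```

>>> jog_arm([
  [0,0,0,-0.35],
  [0,0,0,-0.7],
  [0,0,0,-1],
  [0,0,0,-1],
])

```text
clock: 1.4
ee_pos: [445.8, -291.2, 216.4]
eef_rot: [-3.14, -0.002, 1.419]
contact_force: [1.0, -0.9, -0.0]
gripper_width: 85.1
```

>>> jog_arm([
  [0,0,0,-0.31],
  [0,0,0,-0.31],
  [0,0,0,-0.31],
])

```text
clock: 1.78
ee_pos: [445.6, -291.5, 216.3]
eef_rot: [-3.14, -0.002, 1.57]
contact_force: [-0.0, 0.2, 0.0]
gripper_width: 85.3
```

```bash
python3 - <<'E'
from h import *
o=status.get_obs();print(o['clock'],o['ee_pos'],o['eef_rot'].round(3),o['joint_positions'].round(2),o['contact_force'])
snap('wrist','wrist1');c=cal('wrist1');print(c['xyz'])
print(proj(c,[443.5,-294,64]),proj(c,[529,-313,64]))
E
```

```text
1.775 [ 445.6 -291.5  216.3] [-3.1 -0.   1.6] [-0.6  0.2  1.7  0.   1.2 -0.6] [-0.   0.2  0. ]
[ 446.8 -219.1  373.1]
[316.8 229.5] [405.5 248.5]
```

View pics/wrist1.png

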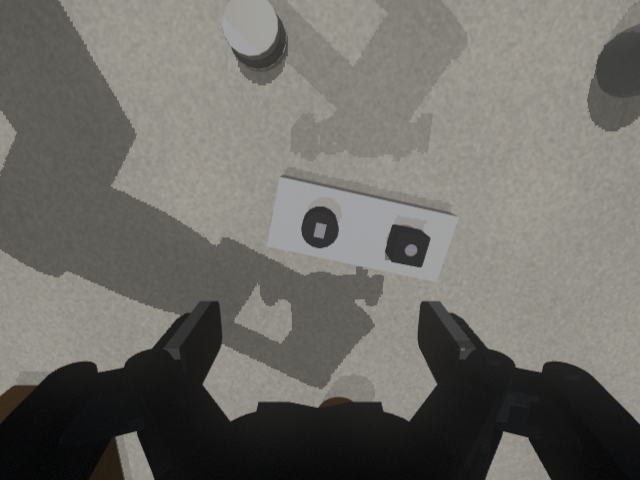

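The round head's top mark is at about (320,231) and the square one's is at (411,250). Both are within about 3 px of where the top camera predicted.

```bash
python3 - <<'E'
from h import *
c=cal('wrist1');I=cv2.cvtColor(cv2.imread('pics/wrist1.png'),cv2.COLOR_BGR2GRAY)
m=(I[200:255,295:345]<80).astype(np.uint8)
for k in cv2.findContours(m,0,1)[0]:
    if cv2.contourArea(k)>60: print(cv2.boundingRect(k+[295,200]),cv2.minEnclosingCircle(k+[295,200]))
m=(I[218:242,310:331]>110).astype(np.uint8)
for k in cv2.findContours(m,0,1)[0]:
    if cv2.contourArea(k)>20: b=cv2.boundingRect(k+[310,218]);print(b,plane(c,b[0]+b[2]/2-.5,b[1]+b[3]/2-.5,64))
E
```

```text
(302, 207, 36, 41) ((319.5, 226.8249969482422), 20.32940101623535)
(314, 223, 12, 15) [ 446.1 -294.5   64. ]
```

>>> jog_arm([
  [-0.0055,0.0008,0.08,0],
  [-0.0055,0.0008,0.16,0],
  [-0.0055,0.0008,0.22,0],
  [-0.0055,0.0008,0.25,0],
  [-0.0055,0.0008,0.268,0],
  [-0.0055,0.0008,0.268,0],
])

```text
clock: 2.58
ee_pos: [445.8, -294.2, 55.2]
eef_rot: [-3.14, -0.003, 1.57]
contact_force: [0.1, 0.1, -0.3]
gripper_width: 85.0
```

>>> jog_arm([
  [0,0,0,0],
  [0,0,0,0],
  [0,0,0,0],
  [0,0,0,0],
  [0,0,0,0],
  [0,0,0,0],
], fingers=-1, newtons=40)

```text
clock: 3.32
ee_pos: [445.8, -294.2, 55.2]
eef_rot: [-3.14, -0.003, 1.57]
contact_force: [-0.4, -0.2, 0.7]
gripper_width: 0.3
```

The fingers shut to 0.3 mm without gripping the head, so I'll look before doing anything else.

```bash
python3 - <<'E'
from h import *
print(status.get_obs()['ee_pos'])
for n in ('wrist','side','top'): snap(n,n+'2')
w=cv2.imread('pics/wrist2.png')[150:450,120:520]; s=cv2.resize(cv2.imread('pics/side2.png')[150:300,360:560],None,fx=2,fy=2)
cv2.imwrite('pics/v2.png',np.hstack([w,s]))
E
```

```text
[ 445.8 -294.2   55.2]
```

View pics/v2.png

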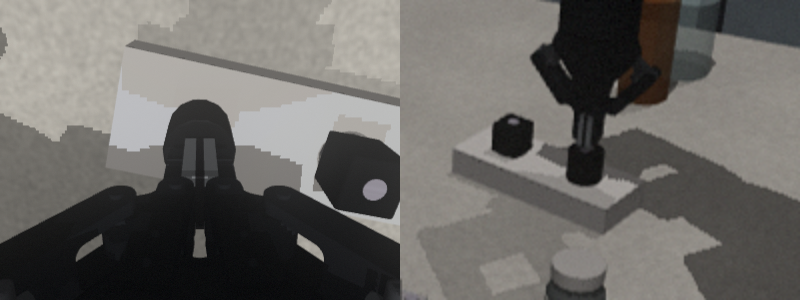

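```bash
python3 - <<'E'
from h import *
c=cal('wrist2');cs=cal('side2');ct=cal('top2')
for z in (36,45,55,64,74): print(z,'wrist',proj(c,[445.8,-294.2,z]),'side',proj(cs,[445.8,-294.2,z]))
print('head now?',proj(c,[446,-295,64]),proj(c,[446,-277,64]),proj(c,[446,-313,64]))
I=cv2.cvtColor(cv2.imread('pics/side2.png'),cv2.COLOR_BGR2GRAY)
J=cv2.cvtColor(cv2.imread('pics/side0.png'),cv2.COLOR_BGR2GRAY)
for A in (J,I):print(A[215:250,452].tolist())
for A in (J,I):print(A[236,435:470].tolist())
cv2.imwrite('pics/v3.png',np.hstack([cv2.resize(cv2.imread('pics/wrist2.png')[235:345,265:375],None,fx=4,fy=4),cv2.resize(cv2.imread('pics/side2.png')[195:250,427:472],None,fx=8,fy=8)]))
E
```

```text
36 wrist [318.2 280.5] side [450.2 235.6]
45 wrist [318.1 286.9] side [450.6 231.8]
55 wrist [318.  294.7] side [451.1 227.5]
64 wrist [317.8 302.5] side [451.5 223.6]
74 wrist [317.7 312.3] side [452.  219.3]
head now? [318.2 304. ] [318.1 269.2] [318.3 336.8]
[128, 134, 131, 133, 133, 101, 11, 41, 88, 110, 95, 45, 24, 23, 18, 21, 22, 24, 19, 22, 17, 25, 20, 22, 24, 23, 22, 31, 91, 142, 150, 146, 149, 148, 152]
[27, 21, 24, 31, 33, 38, 41, 46, 44, 41, 47, 35, 19, 17, 21, 17, 21, 21, 19, 18, 18, 21, 19, 20, 19, 17, 19, 27, 105, 139, 136, 134, 134, 136, 135]
[143, 148, 148, 149, 150, 146, 152, 136, 29, 19, 16, 21, 21, 25, 24, 24, 24, 25, 20, 25, 17, 20, 26, 24, 18, 24, 75, 157, 150, 150, 145, 149, 150, 147, 149]
[158, 157, 157, 158, 158, 158, 162, 143, 27, 17, 19, 20, 20, 16, 23, 24, 22, 21, 17, 20, 20, 25, 22, 22, 19, 26, 68, 87, 83, 84, 87, 85, 84, 84, 85]
```

View pics/v3.png

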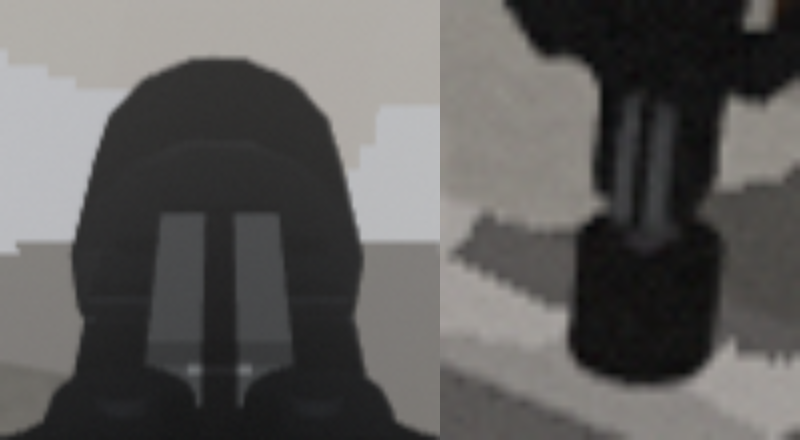

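The head hasn't moved, and the shut tips look as if they end at its top (z≈64) while the TCP reads 55. I'll lift clear and measure where the tips really are relative to the reported TCP.

>>> jog_arm([
  [0,0,-0.05,0],
  [0,0,-0.1,0],
  [0,0,-0.1,0],
  [0,0,-0.1,0],
])

```text
clock: 3.98
ee_pos: [445.4, -294.0, 114.6]
eef_rot: [-3.139, -0.003, 1.57]
contact_force: [-0.6, 0.3, -0.0]
gripper_width: 0.1
```

```bash
python3 - <<'E'
from h import *
p=status.get_obs()['ee_pos'];print(p)
for n in ('wrist','side'): snap(n,n+'3')
c=cal('wrist3');cs=cal('side3')
for d in (-19,0,9,20): print(d,'side',proj(cs,p+[0,0,d]),'wrist front edge',proj(c,p+[0,11,d]))
print('head mark',proj(c,[446,-295,64]))
cv2.imwrite('pics/v4.png',np.hstack([cv2.resize(cv2.imread('pics/wrist3.png')[200:350,245:395],None,fx=2.5,fy=2.5),cv2.resize(cv2.imread('pics/side3.png')[175:250,417:492],None,fx=5,fy=5)]))
E
```

```text
[ 445.4 -294.   114.6]
-19 side [453.1 209.8] wrist front edge [318.1 262.3]
0 side [454.  201.3] wrist front edge [317.9 274.8]
9 side [454.5 197.2] wrist front edge [317.7 281.7]
20 side [455.  192.1] wrist front edge [317.5 291.2]
head mark [319.5 263.7]
```

View pics/v4.png

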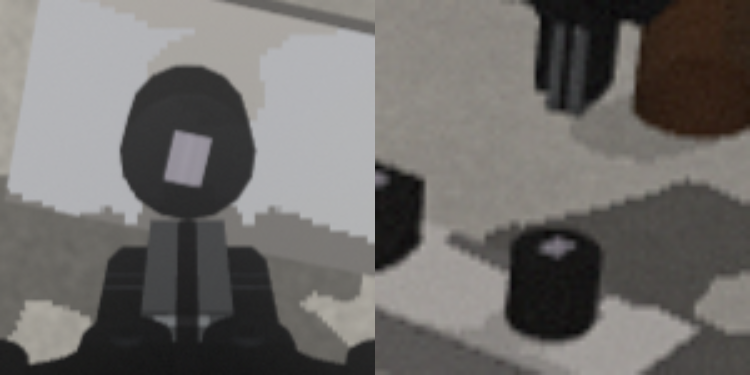

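```bash
python3 - <<'E'
from h import *
from scipy.optimize import least_squares
c=cal('wrist3');cs=cal('side3');p=np.array([445.4,-294,114.6])
for ws in ((320.2,287.8),(320.2,287)):
  for ss in ((455,197.6),(455,196.8)):
    r=least_squares(lambda x:np.hstack([proj(c,x)-ws,proj(cs,x)-ss]),p); print(r.x-p,r.fun)
# camera-to-tool consistency over poses
for n,q in (('wrist1',[445.6,-291.5,216.3]),('wrist2',[445.8,-294.2,55.2]),('wrist3',p)): print(cal(n)['xyz']-q)
E
```

```text
[ 0.9  8.6 11.1] [-0.5  0.2 -2.4  0.2]
[ 0.9  9.5 13.2] [-0.6  0.2 -2.5  0.2]
[ 0.9  9.1 11.3] [-0.6  0.3 -2.5  0.2]
[ 0.9 10.  13.4] [-0.6  0.3 -2.6  0.2]
[  1.2  72.4 156.8]
[  1.3  72.2 156.8]
[  1.5  72.1 156.8]
```

Two cameras agree that the real shut fingertips are about 12 mm above the reported TCP, so about 31 mm shorter than stated. Lateral position is fine. I'll use tip z = TCP z + 12 when shut, and about +25 when fully open. Descending in steps, watching the force.

>>> jog_arm([
  [0,0,0,0],
  [0,0,0,0],
  [0,0,0,0],
  [0,0,0,0],
  [0,0,0.05,0],
  [-0.001,0,0.1,0],
  [-0.001,0,0.12,0],
  [-0.001,0,0.12,0],
], fingers=1)

```text
clock: 5.08
ee_pos: [444.7, -294.1, 41.6]
eef_rot: [-3.137, -0.005, 1.57]
contact_force: [-0.7, 0.3, -0.1]
gripper_width: 85.5
```

>>> jog_arm([
  [0,0,0.01,0],
  [0,0,0.02,0],
  [0,0,0.028,0],
  [0,0,0.028,0],
])

```text
clock: 5.58
ee_pos: [444.4, -293.8, 24.6]
eef_rot: [-3.136, -0.005, 1.57]
contact_force: [0.1, -0.7, -0.3]
gripper_width: 85.4
```

>>> jog_arm([
  [-0.001,0.0025,0,0],
  [-0.001,0.0025,0,0],
  [-0.001,0.0025,0,0],
  [-0.001,0.0025,0,0],
  [-0.001,0.0025,0,0],
  [-0.001,0.0025,0,0],
], fingers=-1, newtons=40)

```text
clock: 6.32
ee_pos: [446.1, -294.6, 24.9]
eef_rot: [-3.137, -0.005, 1.57]
contact_force: [-1.0, 0.7, 5.0]
gripper_width: 34.7
```

>>> jog_arm([
  [0,0,-0.03,0],
  [0,0,-0.08,0],
  [0,0,-0.14,0],
  [0,0,-0.2,0],
  [0.03,0.014,-0.208,0],
  [0.1,0.046,-0.208,0],
  [0.18,0.082,-0.208,0],
  [0.26,0.119,-0.208,0],
  [0.34,0.155,-0.208,0],
  [0.387,0.177,-0.208,0],
  [0.387,0.177,-0.208,0],
  [0.387,0.177,-0.208,0],
])

```text
clock: 7.82
ee_pos: [552.0, -62.8, 149.0]
eef_rot: [-3.134, -0.005, 1.571]
contact_force: [-0.2, -0.1, -1.2]
gripper_width: 34.9
```

```bash
python3 - <<'E'
from h import *
o=status.get_obs();p=o['ee_pos'];print(p,o['eef_rot'].round(3),o['gripper_width'],o['contact_force'])
for n in ('wrist','side'): snap(n,n+'5')
c=cal('wrist5');print('seat pred',proj(c,[552.3,18.4,38]),proj(cal('side5'),p+[0,0,20]))
w=cv2.resize(cv2.imread('pics/wrist5.png')[60:360,190:450],None,fx=1.6,fy=1.6)
x,y=proj(cal('side5'),p).astype(int);s=cv2.resize(cv2.imread('pics/side5.png')[y-60:y+60,x-40:x+35],None,fx=4,fy=4)
cv2.imwrite('pics/v5.png',np.hstack([w,s]));print(x-40,y-60,w.shape)
E
```

```text
[552.  -62.8 149. ] [-3.1 -0.   1.6] 34.90412627031452 [-0.2 -0.1 -1.2]
seat pred [320.  135.6] [350.6 213. ]
310 163 (480, 416, 3)
```

View pics/v5.png

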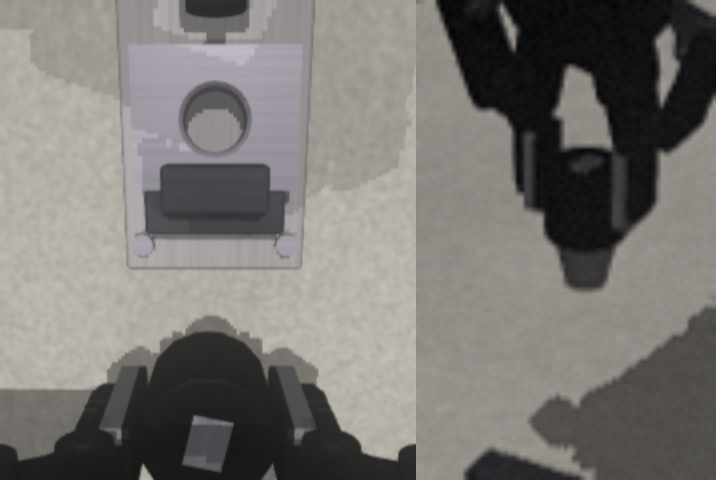

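The carrier hangs upright with its head-top mark at image (320,337.5). The seat hole is at about (324.2,134.4), with the fixed jaw below it and the pad above.

```bash
python3 - <<'E'
from h import *
c=cal('wrist5')
s=plane(c,324.2,134.4,38);m=plane(c,319.9,337.2,188.1);print('seat',s,'mark',m,'delta',s-m)
# hole size check, block edges in x
print(plane(c,190+179/1.6,134.4,38)-plane(c,190+251/1.6,134.4,38), plane(c,190+130/1.6,134.4,38),plane(c,190+305/1.6,134.4,38))
E
```

```text
seat [555.5  19.3  38. ] mark [553.3 -63.2 188.1] delta [   2.2   82.4 -150.1]
[-34.2   0.    0. ] [515.1  19.3  38. ] [598.3  19.2  38. ]
```

>>> jog_arm([
  [0.06,0.003,0,0],
  [0.12,0.005,0,0],
  [0.137,0.005,0,0],
  [0.137,0.005,0.06,0],
  [0.137,0.005,0.12,0],
  [0.137,0.005,0.147,0],
  [0.137,0.005,0.147,0],
])

```text
clock: 8.8
ee_pos: [554.2, 18.2, 61.1]
eef_rot: [-3.133, -0.005, 1.568]
contact_force: [-0.2, -0.2, -0.6]
gripper_width: 34.8
```

>>> jog_arm([
  [0.002,0.0015,0,0],
  [0.002,0.0015,0.01,0],
  [0.002,0.0015,0.02,0],
  [0.002,0.0015,0.03,0],
  [0.002,0.0015,0.038,0],
  [0.002,0.0015,0.038,0],
])

```text
clock: 9.55
ee_pos: [554.6, 19.6, 37.7]
eef_rot: [-3.132, -0.005, 1.568]
contact_force: [0.2, -0.7, -0.9]
gripper_width: 34.7
```

>>> jog_arm([
  [0,0,0.004,0],
  [0,0,0.007,0],
  [0,0,0.009,0],
  [0,0,0.009,0],
])

```text
clock: 10.05
ee_pos: [554.6, 19.6, 32.9]
eef_rot: [-3.132, -0.005, 1.568]
contact_force: [-1.5, 0.3, 4.4]
gripper_width: 35.0
```

>>> jog_arm([
  [0,0,0,0],
  [0,0,0,0],
  [0,0,0,0],
  [0,0,0,0],
  [0,0,-0.06,0],
  [0,0,-0.14,0],
  [0,0,-0.22,0],
  [0,0,-0.26,0],
  [-0.08,0,-0.26,0],
  [-0.137,0,-0.26,0],
  [-0.137,0,-0.26,0],
], fingers=1)

```text
clock: 11.42
ee_pos: [555.7, -65.2, 188.5]
eef_rot: [-3.132, -0.004, 1.565]
contact_force: [0.2, 1.2, 0.2]
gripper_width: 85.4
```

```bash
python3 - <<'E'
from h import *
o=status.get_obs();p=o['ee_pos'];print(p,o['eef_rot'].round(3),o['contact_force'],o['clock'])
for n in ('wrist','side','top'): snap(n,n+'6')
c=cal('wrist6')
w=cv2.resize(cv2.imread('pics/wrist6.png')[20:270,220:420],None,fx=1.9,fy=1.9)
s=cv2.resize(cv2.imread('pics/side6.png')[270:350,290:360],None,fx=5.9,fy=5.9)
s=s[:w.shape[0]]; w=w[:s.shape[0]]
cv2.imwrite('pics/v6.png',np.hstack([w,s]));print(w.shape,s.shape)
for n in('wrist6','side6'):print(n,'mark',proj(cal(n),[555.3,19.3,72]),'headunderside',proj(cal(n),[555.3,19.3,38]))
E
```

```text
[555.7 -65.2 188.5] [-3.1 -0.   1.6] [0.2 1.2 0.2] 11.425
(472, 380, 3) (472, 413, 3)
wrist6 mark [318.8 131.3] headunderside [319.3 133.2]
side6 mark [325.7 282.5] headunderside [326.1 298.6]
```

View pics/v6.png

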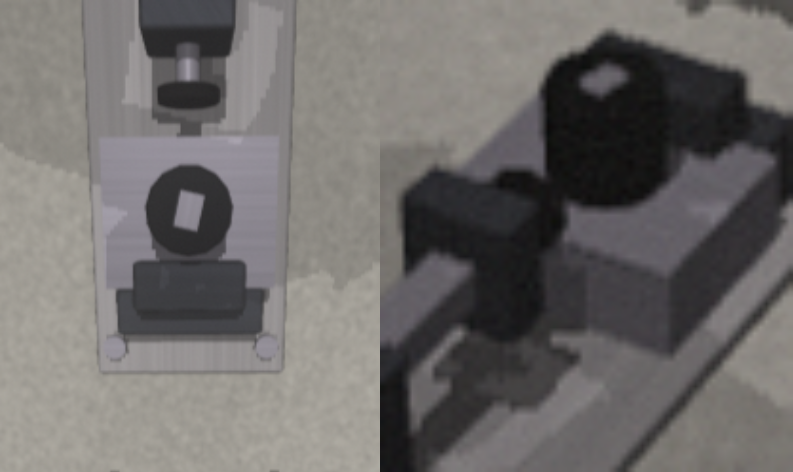

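The carrier is home. Its mark is within 1 px of the prediction in the wrist view, and the head is flat on the block. The pad is about 41 mm from the seat, so the bar is at about 0.042. I'll shut the fingers and go behind the trigger.

>>> jog_arm([
  [0.05,0,0,0],
  [0.13,0,0,0],
  [0.21,0,0,0],
  [0.3,0,0,0],
  [0.39,0,0,0],
  [0.47,0,0,0],
  [0.55,0,0,0],
  [0.583,0,0,0],
  [0.583,0,0,0],
], fingers=-1)

```text
clock: 12.7
ee_pos: [555.9, 288.2, 189.8]
eef_rot: [-3.131, -0.004, 1.571]
contact_force: [-0.5, 0.0, 0.0]
gripper_width: 0.1
```

>>> jog_arm([
  [0,0,0.05,0],
  [0,0,0.1,0],
  [0,0,0.11,0],
  [0,0,0.11,0],
])

```text
clock: 13.2
ee_pos: [555.6, 287.6, 124.3]
eef_rot: [-3.132, -0.004, 1.57]
contact_force: [-0.7, 0.3, -0.0]
gripper_width: 0.2
```

```bash
cat >> h.py <<'E'
def padrow(fn,show=True):
    I=cv2.cvtColor(cv2.imread('pics/'+fn+'.png'),cv2.COLOR_BGR2GRAY).astype(float)
    r=I[262:268,235:300].mean(0); return r
E
python3 - <<'E'
from h import *
o=status.get_obs();print(o['ee_pos'],o['eef_rot'].round(3),o['contact_force'],o['clock'])
snap('top','top7')
print(padrow('top6').round().astype(int).tolist());print(padrow('top7').round().astype(int).tolist())
E
```

```text
[555.6 287.6 124.3] [-3.1 -0.   1.6] [-0.7  0.3 -0. ] 13.2
[144, 152, 141, 110, 66, 55, 53, 56, 54, 56, 54, 54, 52, 49, 27, 24, 55, 66, 74, 101, 113, 116, 116, 112, 70, 28, 12, 9, 9, 36, 63, 74, 79, 80, 81, 80, 80, 80, 74, 42, 17, 27, 62, 76, 81, 78, 80, 81, 78, 73, 58, 37, 27, 26, 22, 25, 27, 25, 25, 23, 17, 18, 16, 13, 13]
[63, 62, 51, 38, 24, 20, 20, 21, 21, 24, 30, 34, 41, 39, 23, 19, 45, 54, 60, 82, 94, 96, 96, 92, 57, 22, 12, 9, 7, 32, 60, 75, 103, 95, 90, 86, 124, 134, 132, 132, 122, 116, 111, 62, 28, 18, 20, 18, 25, 67, 94, 103, 106, 109, 116, 121, 120, 94, 48, 23, 17, 15, 15, 13, 12]
```

>>> jog_arm([
  [-0.02,0,0,0],
  [-0.04,0,0,0],
  [-0.05,0,0,0],
  [-0.06,0,0,0],
  [-0.06,0,0,0],
])

```text
clock: 13.88
ee_pos: [556.4, 252.0, 125.2]
eef_rot: [-3.134, -0.006, 1.57]
contact_force: [1.5, 3.5, 1.8]
gripper_width: 0.0
```

>>> jog_arm([
  [-0.015,0,0,0],
  [-0.03,0,0,0],
  [-0.04,0,0,0],
  [-0.05,0,0,0],
  [-0.05,0,0,0],
])

```text
clock: 14.5
ee_pos: [556.4, 221.4, 125.0]
eef_rot: [-3.134, -0.005, 1.57]
contact_force: [-0.2, 2.3, 3.5]
gripper_width: -0.2
```

```bash
cat >> h.py <<'E'
def bar(fn):
    """sub-pixel columns of jaw front edge and pad front edge; y of the pad"""
    snap('top',fn); r=padrow(fn); print(r.round().astype(int).tolist()); o=status.get_obs(); print(o['clock'],o['ee_pos'],o['contact_force'])
E
python3 - <<'E'
from h import *
bar('top8')
c=cal('top8')
for b in (42,50,55,60,65,68): print(b,proj(c,[552.5,18.4+83-b,58])[0].round(1),end=' ')
E
```

```text
[70, 71, 70, 68, 69, 71, 70, 70, 72, 71, 68, 55, 36, 25, 24, 23, 24, 23, 23, 24, 24, 24, 22, 16, 30, 53, 64, 63, 64, 62, 61, 62, 53, 23, 7, 5, 3, 14, 62, 71, 60, 55, 51, 28, 9, 7, 6, 8, 22, 64, 94, 111, 118, 120, 126, 133, 132, 104, 54, 23, 17, 20, 18, 13, 15]
14.55 [556.3 221.7 125. ] [0.4 3.  1.7]
42 264.6 50 269.4 55 272.4 60 275.4 65 278.4 68 280.2
```

>>> jog_arm([
  [-0.012,0,0,0],
  [-0.024,0,0,0],
  [-0.033,0,0,0],
  [-0.033,0,0,0],
])

```text
clock: 15.05
ee_pos: [555.8, 201.3, 124.3]
eef_rot: [-3.132, -0.005, 1.569]
contact_force: [0.7, 3.9, -3.7]
gripper_width: 0.3
```

```bash
python3 - <<'E'
from h import *
bar('top9')
E
```

```text
[71, 71, 70, 72, 70, 71, 71, 72, 72, 71, 73, 72, 72, 73, 72, 72, 70, 42, 25, 23, 24, 23, 22, 24, 23, 26, 24, 21, 19, 32, 54, 64, 63, 62, 64, 62, 61, 51, 20, 9, 6, 4, 10, 16, 9, 8, 5, 5, 12, 35, 52, 57, 59, 60, 63, 67, 68, 53, 24, 11, 11, 12, 17, 14, 15]
15.1 [555.8 201.5 124.4] [ 0.   4.2 -2.1]
```

>>> jog_arm([
  [0.03,0,0,0],
  [0.07,0,0,0],
  [0.114,0,0,0],
  [0.114,0,0,0],
  [0.114,0,0,0],
])

```text
clock: 15.72
ee_pos: [555.6, 270.1, 124.5]
eef_rot: [-3.132, -0.004, 1.571]
contact_force: [-0.0, -0.4, 0.4]
gripper_width: -0.3
```

>>> jog_arm([
  [-0.015,0,0,0],
  [-0.025,0,0,0],
  [-0.035,0,0,0],
  [-0.035,0,0,0],
  [-0.035,0,0,0],
])

```text
clock: 16.35
ee_pos: [555.9, 249.1, 124.7]
eef_rot: [-3.133, -0.004, 1.57]
contact_force: [0.9, 1.7, 1.0]
gripper_width: 0.1
```

```bash
python3 - <<'E'
from h import *
bar('top10')
E
```

```text
[67, 66, 66, 67, 66, 66, 65, 67, 68, 67, 66, 67, 68, 66, 66, 64, 49, 28, 22, 23, 22, 21, 22, 24, 24, 22, 22, 17, 22, 49, 57, 59, 60, 59, 58, 66, 82, 54, 24, 9, 10, 11, 30, 24, 20, 20, 18, 19, 27, 68, 99, 109, 113, 115, 122, 126, 126, 99, 50, 22, 18, 17, 16, 16, 11]
16.4 [555.9 249.2 124.6] [1.  2.2 1.4]
```

>>> jog_arm([
  [-0.01,0,0,0],
  [-0.02,0,0,0],
  [-0.02,0,0,0],
])

```text
clock: 16.77
ee_pos: [555.9, 236.7, 124.7]
eef_rot: [-3.133, -0.004, 1.57]
contact_force: [0.0, 2.9, 1.7]
gripper_width: -0.4
```

>>> jog_arm([
  [-0.005,0,0,0],
  [-0.01,0,0,0],
  [-0.01,0,0,0],
])

```text
clock: 17.15
ee_pos: [555.9, 230.5, 124.6]
eef_rot: [-3.133, -0.004, 1.57]
contact_force: [0.7, 2.8, 2.0]
gripper_width: 0.4
```

```bash
python3 - <<'E'
from h import *
bar('top11')
E
```

```text
[70, 70, 68, 69, 68, 68, 69, 70, 70, 70, 70, 69, 72, 69, 68, 70, 69, 66, 56, 41, 27, 23, 23, 24, 22, 23, 23, 23, 25, 23, 18, 28, 50, 58, 61, 60, 61, 61, 61, 56, 25, 8, 6, 4, 10, 15, 19, 20, 22, 40, 91, 106, 113, 119, 125, 125, 130, 124, 82, 37, 19, 18, 18, 18, 12]
17.2 [555.9 230.6 124.6] [-0.6  3.3  1.9]
```

>>> jog_arm([
  [-0.005,0,0,0],
  [-0.01,0,0,0],
  [-0.01,0,0,0],
])

```text
clock: 17.58
ee_pos: [555.9, 224.4, 124.6]
eef_rot: [-3.133, -0.004, 1.57]
contact_force: [-0.3, 3.5, 2.5]
gripper_width: 0.2
```

```bash
python3 - <<'E'
from h import *
bar('top12')
E
```

```text
[71, 70, 69, 70, 70, 69, 71, 69, 68, 70, 71, 70, 70, 71, 71, 71, 69, 70, 68, 57, 42, 26, 23, 23, 25, 22, 26, 24, 24, 23, 24, 18, 31, 52, 59, 62, 61, 62, 61, 59, 40, 16, 8, 4, 3, 5, 5, 10, 17, 25, 59, 102, 115, 118, 118, 127, 128, 133, 115, 62, 30, 18, 20, 16, 15]
17.625 [555.9 224.4 124.6] [0.5 3.1 2.5]
```

>>> jog_arm([
  [-0.005,0,0,0],
  [-0.01,0,0,0],
  [-0.01,0,0,0],
])

```text
clock: 18.0
ee_pos: [555.9, 218.3, 124.6]
eef_rot: [-3.133, -0.004, 1.57]
contact_force: [1.5, 4.6, 2.2]
gripper_width: -0.1
```

```bash
python3 - <<'E'
from h import *
bar('top13')
E
```

```text
[70, 72, 70, 71, 70, 71, 71, 71, 70, 72, 72, 71, 73, 70, 72, 71, 70, 70, 72, 71, 68, 42, 25, 24, 25, 24, 23, 24, 25, 25, 24, 22, 16, 33, 54, 60, 61, 62, 62, 60, 41, 18, 4, 6, 4, 6, 6, 6, 4, 11, 36, 89, 113, 119, 119, 127, 128, 132, 118, 68, 29, 20, 16, 17, 17]
18.05 [555.9 218.3 124.6] [0.1 3.2 2.9]
```

>>> jog_arm([
  [-0.005,0,0,0],
  [-0.01,0,0,0],
  [-0.014,0,0,0],
  [-0.014,0,0,0],
])

```text
clock: 18.55
ee_pos: [555.9, 210.0, 124.1]
eef_rot: [-3.132, -0.004, 1.569]
contact_force: [-0.1, 6.0, 0.4]
gripper_width: 0.4
```

```bash
python3 - <<'E'
from h import *
bar('top14')
E
```

```text
[71, 71, 71, 71, 70, 70, 72, 70, 73, 72, 71, 70, 72, 71, 72, 72, 70, 72, 71, 72, 71, 69, 40, 24, 23, 24, 23, 23, 24, 23, 24, 25, 23, 20, 41, 57, 63, 63, 63, 60, 41, 19, 7, 6, 6, 5, 8, 9, 6, 7, 23, 48, 58, 62, 74, 83, 106, 129, 120, 70, 30, 19, 17, 18, 16]
18.6 [555.9 209.9 124.1] [1.1 4.8 0.6]
```

>>> jog_arm([
  [-0.004,0,0,0],
  [-0.008,0,0,0],
  [-0.01,0,0,0],
  [-0.01,0,0,0],
])

```text
clock: 19.1
ee_pos: [555.9, 204.4, 123.6]
eef_rot: [-3.132, -0.005, 1.569]
contact_force: [0.6, 6.0, -0.8]
gripper_width: -0.0
```

```bash
python3 - <<'E'
from h import *
bar('top15')
snap('side','side15')
t=cv2.resize(cv2.imread('pics/top15.png')[235:300,190:320],None,fx=3,fy=3);
s=cv2.resize(cv2.imread('pics/side15.png')[260:420,200:370],None,fx=2.35,fy=2.35)
h=max(t.shape[0],s.shape[0]);P=lambda z:cv2.copyMakeBorder(z,0,h-z.shape[0],0,0,cv2.BORDER_CONSTANT)
cv2.imwrite('pics/v7.png',np.hstack([P(t),P(s)]))
E
```

```text
[70, 72, 71, 72, 70, 71, 72, 70, 73, 72, 72, 74, 70, 71, 72, 74, 72, 72, 72, 71, 74, 70, 46, 26, 24, 22, 22, 24, 24, 24, 24, 24, 23, 19, 24, 53, 62, 63, 63, 60, 42, 19, 8, 5, 3, 5, 5, 8, 6, 9, 24, 49, 57, 60, 60, 63, 65, 70, 83, 57, 27, 18, 17, 20, 15]
19.15 [555.9 204.4 123.5] [ 0.3  5.9 -0.1]
```

View pics/v7.png

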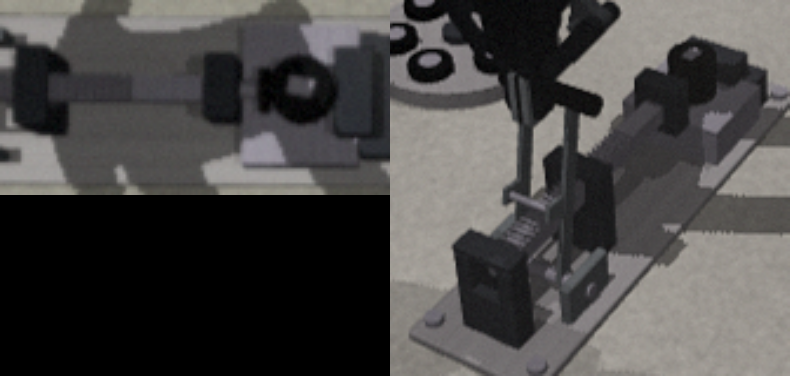

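The view shows the pad on the upright carrier, the head against the fixed jaw, and the fingers behind the crossbar. The image (about 4 mm) and the force (about 4.2 mm) agree on how far the pad has sunk, and half way is 7 mm. I'll push on gently.

>>> jog_arm([
  [-0.004,0,0,0],
  [-0.008,0,0,0],
  [-0.01,0,0,0],
  [-0.01,0,0,0],
])

```text
clock: 19.7
ee_pos: [555.9, 199.1, 122.8]
eef_rot: [-3.132, -0.007, 1.569]
contact_force: [0.6, 6.5, -2.4]
gripper_width: -0.3
```

```bash
python3 - <<'E'
from h import *
bar('top16')
f=[]
for i in range(5): grab_frame('top'); f.append(status.get_obs()['contact_force'])
print(np.mean(f,0))
c=cal('side15')
for y in (180,190,200): print(y,[proj(c,[x,y,149]).round(1).tolist() for x in (520,590)])
E
```

```text
[72, 72, 72, 71, 72, 72, 72, 73, 72, 73, 72, 73, 72, 72, 72, 72, 73, 73, 73, 72, 74, 70, 56, 29, 22, 26, 23, 25, 23, 24, 24, 26, 24, 21, 24, 53, 63, 64, 63, 60, 43, 18, 5, 6, 6, 6, 7, 7, 7, 11, 26, 47, 57, 58, 60, 63, 65, 68, 61, 34, 14, 8, 8, 16, 18]
19.75 [555.9 199.1 122.8] [ 0.9  6.7 -1.1]
[ 1.2  7.  -1.5]
180 [[288.6, 300.9], [249.1, 287.0]]
190 [[284.7, 304.6], [244.9, 290.5]]
200 [[280.7, 308.3], [240.8, 294.0]]
```

```bash
python3 - <<'E'
from h import *
L=[]
for n in ('top10','top13','top16'):
    t=cv2.imread(f'pics/{n}.png')[252:279,240:310]; t=np.clip(t.astype(float)*1.6,0,255).astype(np.uint8)
    L.append(cv2.resize(t,None,fx=7,fy=7,interpolation=cv2.INTER_NEAREST))
v=np.vstack(L)
for k in range(0,70,10): cv2.line(v,(k*7,0),(k*7,6),(0,255,0),1)
cv2.imwrite('pics/v8.png',v);print(v.shape)
E
```

```text
(567, 490, 3)
```

View pics/v8.png

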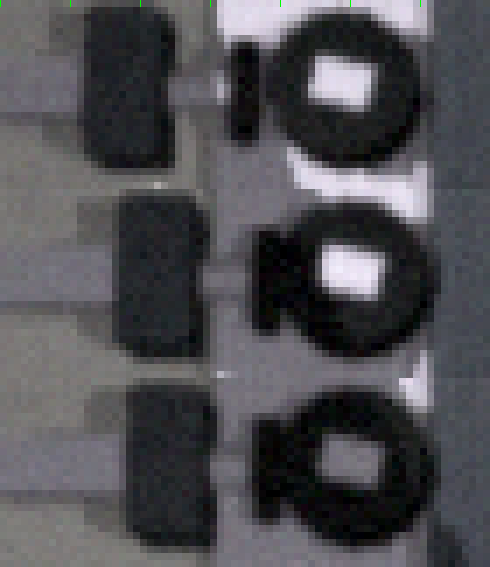

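Measured gaps are 7.9 px free and 5.1 px now, so the pad is in about 4.8 mm. The trigger is practically at its forward end (grip y≈181). That's inside the band but off centre, so I'll take one more stroke to sit mid-band and mid-stroke.

>>> jog_arm([
  [0.03,0,-0.001,0],
  [0.07,0,-0.003,0],
  [0.118,0,-0.003,0],
  [0.118,0,-0.003,0],
  [0.118,0,-0.003,0],
])

```text
clock: 20.62
ee_pos: [555.5, 269.7, 124.7]
eef_rot: [-3.131, -0.005, 1.57]
contact_force: [-0.3, -0.7, -0.3]
gripper_width: -0.1
```

```bash
cat >> h.py <<'E'
def gap(fn):
    """jaw-front to pad-rear gap (px) on the rod rows, mark left edge, mean tool force"""
    f=[]
    for i in range(3): grab_frame('top'); f.append(status.get_obs()['contact_force'])
    snap('top',fn); I=cv2.cvtColor(cv2.imread('pics/'+fn+'.png'),cv2.COLOR_BGR2GRAY).astype(float)
    r=I[263:267,235:305].mean(0); x=np.arange(235,305)
    j=int(np.argmax(r[20:42]))+20  # bright part of rod
    hi=r[j]; g=np.clip((r-22)/(hi-22),0,1); a=j
    while g[a]>.1: a-=1
    b=j
    while g[b]>.15: b+=1
    print(fn,'gap',g[a:b+1].sum().round(2),'at',235+a,235+b,'mark',r[45:62].round().astype(int).tolist(),status.get_obs()['clock'],status.get_obs()['ee_pos'],np.mean(f,0))
E
python3 - <<'E'
from h import *
gap('top17')
E
```

```text
top17 gap 6.97 at 266 276 mark [14, 21, 20, 19, 27, 67, 104, 118, 122, 122, 126, 130, 130, 114, 59, 20, 17] 20.825 [556.  269.2 125.1] [ 0.3 -0.   0.2]
```

>>> jog_arm([
  [-0.015,0,0,0],
  [-0.025,0,0,0],
  [-0.038,0,0,0],
  [-0.038,0,0,0],
  [-0.038,0,0,0],
])

```text
clock: 21.45
ee_pos: [556.1, 246.4, 125.1]
eef_rot: [-3.132, -0.006, 1.568]
contact_force: [1.0, 2.9, 1.4]
gripper_width: 0.0
```

```bash
python3 - <<'E'
from h import *
gap('top18')
E
```

```text
top18 gap 5.47 at 266 276 mark [16, 20, 20, 18, 26, 70, 109, 122, 126, 126, 132, 134, 135, 120, 61, 24, 18] 21.65 [556.  246.5 124.8] [1.3 2.  1.2]
```

```bash
cat >> h.py <<'E'
def gp(fn):
    I=cv2.cvtColor(cv2.imread('pics/'+fn+'.png'),cv2.COLOR_BGR2GRAY).astype(float)
    r=I[262:268,235:300].mean(0); b=max(k for k in range(30,45) if r[k]>40); 
    # contiguous bright run before pad
    k=b
    while r[k]>40: k-=1
    e1=k+(40-r[k])/(r[k+1]-r[k]); e2=b+(r[b]-40)/(r[b]-r[b+1])
    q=r[5:k+1]; m=max(i for i in range(5,k) if r[i]>48); l=m+(r[m]-48)/(r[m]-r[m+1])
    print(fn,'gap %.2f jawfront %.2f jawback %.2f padrear %.2f'%(e2-e1,e1,l,e2))
def look(fn):
    f=[]
    for i in range(3): grab_frame('top'); f.append(status.get_obs()['contact_force'])
    snap('top',fn); print(status.get_obs()['clock'],status.get_obs()['ee_pos'],np.mean(f,0)); gp(fn)
E
python3 - <<'E'
from h import *
for i in range(9,19): gp(f'top{i}')
E
```

```text
top9 gap 7.98 jawfront 29.37 jawback 16.78 padrear 37.35
top10 gap 8.82 jawfront 28.65 jawback 16.05 padrear 37.47
top11 gap 7.99 jawfront 31.53 jawback 18.55 padrear 39.52
top12 gap 7.55 jawfront 32.43 jawback 19.61 padrear 39.98
top13 gap 6.71 jawfront 33.34 jawback 20.78 padrear 40.06
top14 gap 6.07 jawfront 33.96 jawback 21.74 padrear 40.03
top15 gap 5.57 jawfront 34.54 jawback 21.92 padrear 40.10
top16 gap 5.56 jawfront 34.55 jawback 22.31 padrear 40.12
top17 gap 8.63 jawfront 31.68 jawback 18.30 padrear 40.31
top18 gap 8.96 jawfront 31.79 jawback 19.21 padrear 40.75
```

>>> jog_arm([
  [-0.005,0,0,0],
  [-0.01,0,0,0],
  [-0.01,0,0,0],
])

```text
clock: 22.02
ee_pos: [556.0, 240.5, 125.0]
eef_rot: [-3.132, -0.006, 1.568]
contact_force: [-0.7, 3.7, 1.4]
gripper_width: 0.0
```

```bash
python3 - <<'E'
from h import *
look('top19')
E
```

```text
22.225 [556.  240.6 124.8] [0.1 3.3 2.5]
top19 gap 7.58 jawfront 32.63 jawback 19.48 padrear 40.21
```

>>> jog_arm([
  [-0.005,0,0,0],
  [-0.01,0,0,0],
  [-0.01,0,0,0],
])

```text
clock: 22.6
ee_pos: [556.0, 234.3, 124.9]
eef_rot: [-3.132, -0.006, 1.568]
contact_force: [0.2, 4.1, 2.4]
gripper_width: 0.1
```

```bash
python3 - <<'E'
from h import *
look('top20')
E
```

```text
22.8 [556.  234.5 124.8] [0.2 3.5 2.6]
top20 gap 6.52 jawfront 33.43 jawback 20.74 padrear 39.95
```

>>> jog_arm([
  [-0.005,0,0,0],
  [-0.01,0,0,0],
  [-0.01,0,0,0],
])

```text
clock: 23.18
ee_pos: [556.0, 228.3, 124.8]
eef_rot: [-3.132, -0.006, 1.568]
contact_force: [0.3, 3.5, 2.3]
gripper_width: -0.0
```

```bash
python3 - <<'E'
from h import *
look('top21')
E
```

```text
23.375 [556.  228.4 124.7] [0.2 3.7 2.7]
top21 gap 5.98 jawfront 34.03 jawback 21.27 padrear 40.01
```

>>> jog_arm([
  [-0.005,0,0,0],
  [-0.01,0,0,0],
  [-0.01,0,0,0],
])

```text
clock: 23.75
ee_pos: [556.0, 222.5, 124.8]
eef_rot: [-3.132, -0.006, 1.568]
contact_force: [0.3, 4.3, 4.7]
gripper_width: -0.4
```

```bash
python3 - <<'E'
from h import *
look('top22')
E
```

```text
23.95 [556.  222.6 124.7] [0.2 4.5 3.3]
top22 gap 5.47 jawfront 34.61 jawback 22.18 padrear 40.08
```

>>> jog_arm([
  [-0.005,0,0,0],
  [-0.01,0,0,0],
  [-0.01,0,0,0],
])

```text
clock: 24.32
ee_pos: [556.0, 216.7, 124.6]
eef_rot: [-3.132, -0.006, 1.568]
contact_force: [0.3, 4.8, 3.0]
gripper_width: 0.2
```

```bash
python3 - <<'E'
from h import *
look('top23')
E
```

```text
24.525 [556.  216.7 124.6] [-0.4  5.3  3.6]
top23 gap 5.20 jawfront 34.95 jawback 22.38 padrear 40.15
```

>>> jog_arm([
  [-0.005,0,0,0],
  [-0.01,0,0,0],
  [-0.01,0,0,0],
])

```text
clock: 24.9
ee_pos: [556.0, 211.0, 124.3]
eef_rot: [-3.132, -0.007, 1.568]
contact_force: [0.1, 5.7, 2.8]
gripper_width: -0.3
```

```bash
python3 - <<'E'
from h import *
look('top24')
snap('side','side24')
s=cv2.imread('pics/side24.png')[265:330,285:360]; t=cv2.imread('pics/top24.png')[245:285,240:310]
s=cv2.resize(s,None,fx=6,fy=6);t=cv2.resize(np.clip(t*1.6,0,255).astype(np.uint8),None,fx=4.8,fy=4.8,interpolation=cv2.INTER_NEAREST)
P=lambda z:cv2.copyMakeBorder(z,0,390-z.shape[0],0,0,cv2.BORDER_CONSTANT)
cv2.imwrite('pics/v9.png',np.hstack([P(t),P(s)]))
E
```

```text
25.1 [556.  211.  124.3] [0.7 5.8 1.9]
top24 gap 4.80 jawfront 35.40 jawback 22.92 padrear 40.20
```

View pics/v9.png

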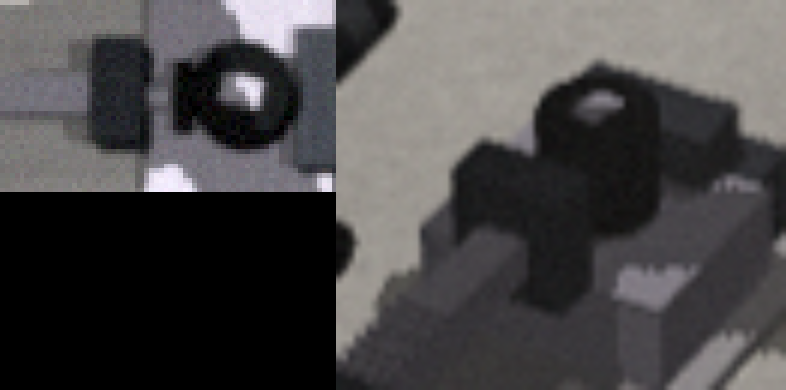

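The carrier stands upright with its head flat on the block. The pad gap is about 4.8 px, so the pad is in about 5.4 mm. One small last push.

>>> jog_arm([
  [-0.004,0,0,0],
  [-0.008,0,0,0],
  [-0.008,0,0,0],
  [-0.008,0,0,0],
  [-0.008,0,0,0],
  [-0.008,0,0,0],
])

```text
clock: 25.9
ee_pos: [556.0, 206.6, 123.9]
eef_rot: [-3.132, -0.007, 1.569]
contact_force: [1.7, 6.1, 2.0]
gripper_width: -0.3
```

```bash
python3 - <<'E'
from h import *
look('top25'); look('top26')
E
```

```text
26.1 [556.  206.6 123.9] [0.8 6.  1.5]
top25 gap 4.88 jawfront 35.39 jawback 22.89 padrear 40.27
26.3 [556.  206.6 123.9] [0.8 5.3 1.2]
top26 gap 4.84 jawfront 35.34 jawback 22.89 padrear 40.19
```

```bash
python3 - <<'E'
from h import *
print(ctrl.sign_off()); o=status.get_obs(); print(o['clock'],o['contact_force'])
E
```

```text
the job is handed in; nothing more can be done
None
the job is handed in; nothing more can be done
```

I seated the round carrier in the clamp, let go of it, and pumped the trigger until the pad was pressed in. I handed the job in at about 26 s, with the shut fingers still holding the trigger forward. No verdict was reported.

**Last checks**
- **Carrier:** it stood upright with its head flat on the block. It had slid about 2 mm to the fixed jaw, and the arm was clear of it.
- **Pad:** the jaw-to-pad gap was steady at 4.8 px, against 8.0 px when free. That puts the pad in by about 5 to 5.5 mm, inside the 3.5 to 10.5 mm band but short of the 7 mm half way. The squeeze is then about 10 N.
- **Trigger:** the tool felt a steady 5.3 to 6 N from the trigger, which fits that squeeze.

**What failed or disagreed**
- **First grasp missed:** the real fingertips are about 31 mm shorter than the interface text says. I measured this with two cameras and corrected for it, and nothing was disturbed.
- **Trigger travel doesn't match the pad:** under load the jaw moved only about half of what 1 mm per 2.9 mm of grip predicts. Taken literally, that travel would put the pad about 12 mm in, close to its stop. The camera gap and the force both contradict that, so I relied on them, but I did not find the cause.
- **Extra stroke:** the first loaded stroke ended near the trigger's forward limit, so I released and took one more.
- **Last push:** the final 4 mm moved the jaw no further.

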